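# Seat the eared filter plate in the spring-clip bracket

### The job

Take the filter plate that has two ears out of the drying rack, slide its ears down into the spring-clip slots of the optics bracket, and press it down until it sits flat on the sprung rest hidden at the bottom; go on pressing there for half a second with 15 to 20 N in all, never forcing it (the rest must at no time take more than 25 N, the bracket 60 N). Then let go, leaving the plain plate in the rack and everything else on the bench as it was.

Things in the scene. Friction and masses are not known exactly. Their poses are not given: they have to be found in the camera images.
- plate_mid (a point): Centre of the loose rough-blasted aluminium filter plate with ears (0.15 to 0.25 kg). It stands upright: 90 mm wide (its y), 90 tall (its z), 8 thick (its x); this point is 45 mm above its lower edge. From each side edge an ear sticks out 12 mm (114 over both), 8 thick, 40 to 70 mm above the lower edge. 40 mm glass window. Fits the bracket either way round.
- spare_mid (a point): Centre of a second plate of the same size, without ears, standing in the rack's other slot; it stays there.
- rack: White plastic drying rack fixed to the bench, 150 (x) by 110 (y) mm, origin at the centre of its underside, z up. Two slots, 11 mm wide, run along its y at x = -37 and +37 mm; slot floor 6 mm, slot walls 30 mm above the origin. The eared plate stands in either one.
- bracket: Optics bracket fixed to the bench, origin at the centre of its underside, z up. Dark base 140 (x) by 170 (y) by 8 mm; two aluminium posts at y = -56 and +56 mm, 90 mm high, inner faces 96 mm apart, open between. Two black barrels along x (30 to 62 mm before and behind the middle) reach 53 mm high. The seated plate stands across them, its middle plane at x = -0.5 mm.
- slot_l (a point): Middle of the mouth (x = 0, 90 mm up) of the slot in the post at +y of the bracket, for one ear. Upright slot open at the top, flat wall on the bracket's -x side (face at x = -4.5 mm), sprung steel clip on the +x side (face at x = +1.5 mm, gives 7 mm). Above 80 mm it flares to x = -9.5 .. +8.5 mm. Below 78 mm the clip is straight and presses the ear with about 4 N; pushing both ears in takes roughly 10 to 15 N at the flare, then 5 to 8 N.
- slot_r (a point): Middle of the mouth (x = 0, 90 mm up) of the slot in the post at -y, for one ear. Upright slot open at the top, the same as the other.
- well (a point): Point on the base between the posts, 8 mm above the bracket's origin. Above it lies the rest for the plate's lower edge: two rubber pads 28 mm left and right on a stiff spring (15 N per mm, 3 mm travel). A screw sets it anew each time: its top is 11 to 20 mm above the bracket's origin, not measured, to be felt.
- dropper_a_mid (a point): Amber dropper bottle with black bulb, 38 mm wide, 89 mm tall, standing between rack and bracket; point 45 mm up.
- beaker: Glass beaker, 60 mm wide, 75 mm tall; origin at the centre of its underside.
- reagent_a: White reagent bottle, 72 mm wide, 170 mm tall; origin under its centre.
- reagent_b: Another such bottle.
- spatula: Steel spatula lying on the bench, 170 mm long.
- dropper_b_mid (a point): Another such dropper bottle, at the left of the bench.

How it is judged:
By the outcome, as a careful person would: the job done as asked, in the order asked, and still so for the second after the job is handed in, with the robot touching nothing.
It also fails if it takes over 61 s, if anything falls off the work surface, if the arm or the gripper's body presses on something with over 40 N, if the wrist force passes 120 N, or if a joint passes its speed limit or range.

### The arm

A 7-joint arm with a two-finger parallel gripper is mounted at the origin on the work surface. World frame = base frame: x ahead of the robot, y to its left, z up, the work surface at z = 0. Lengths are in m, angles in rad, forces in N, time in s.
With the tool pointing down it reaches from about 0.4 to 0.875 m from the base axis. Payload 19.3 kg.
Tool frame: the origin (TCP) lies at the very end of the fingers, on their centre line; the grasp point (between the pads) lies 19 mm behind it; z points along the fingers, y is the direction in which the jaws open and shut (so a half turn about z gives the same grasp; the last joint's range is limited). The gripper opens to 85 mm and grips with 20 to 120 N. Pads are 22 mm wide; open, the fingers measure 114 mm over their backs; the gripper's body (76 mm by 85 mm) begins 54 mm behind the grasp point. The pads swing forward as they close: fully open they stand 13 mm farther back than shut.
Start: joints at [-1.261, 0.521, -0.036, 1.599, 0.021, 1.021, -0.113], TCP at [0.232, 0.58, 0.231] pointing down, gripper open.
Joint ranges: [-2.91, 2.91], [-0.3, 2.13], [-1.5, 1.42], [0.17, 2.43], [-1.26, 4.41], [0.16, 1.93], [-2.52, 2.52]. Speed limits (rad/s): [1.89, 1.89, 2.39, 2.39, 3.01, 3.01, 3.01].

### API

Orientations are given as [roll, pitch, yaw] about the fixed x, y, z axes, in that order (R = Rz(yaw) Ry(pitch) Rx(roll)).
In Python, from workcell import bot gives the robot as it stands. The module is installed in compiled form; this text tells all that it offers.
- The arm moves only by the shell command python3 -m inch 'ROWS' [FORCE]. ROWS is JSON, a list of rows, each an object of numbers: "dx", "dy", "dz": the shift along the tool's x, y, z in mm; "rx", "ry", "rz": the turn, a rotation vector about the tool's x, y, z in rad; "hand": the closure, from -1 (fully open) to 1 (shut), so that 0 is half open. In form: [{"dx": .., "dy": .., "dz": .., "rx": .., "ry": .., "rz": .., "hand": ..}, ...]. A call has 1 to 10 rows; each row shifts and turns the commanded pose from where the row before left it, along the tool's axes as they then stand; what a row does not reach is not made up. A row lasts 1/10 s, in which the tool goes at most 50 mm and 8.59 degrees, less where a joint would pass 70% of its speed; a pose out of reach is approached as far as the arm can. A call with a gripper value outside its range is refused whole. The fingers move at their own pace and stop on an object; FORCE is the grip in N (left out, the last holds). Time passes only in rows, so rows that do not move let the fingers close. It gives the time, the measured TCP pose, the force and the opening at its end, in the units of the state.
- bot.observe(): the state, without advancing time (a new reading comes with each control period).
- bot.grab_frame(name): name is "scene" or "top" or "wrist"; returns (picture, depth): 384x512x3 uint8, red, green, blue; 384x512 float32, m along the optical axis (not along the pixel's ray), 0 where there is no reading.
- bot.get_calibration(name): a dict with "vertical_fov" (degrees; the focal length in pixels is half the picture's height over the tangent of half this angle, whatever the lens; pixels are square), "cx", "cy" (the principal point, pixels), "k1" (the pictures are not rectified: a ray, as slopes to the right and down, at radius r is drawn at 1 + k1 r^2 times it, then the intrinsics apply), "origin" and "orientation" of the camera in the world. Camera axes: x right, y down, z forward; pixel columns grow to the right and rows downward; lengths in m; the calibration is good to about 2 mm. A picture is of the moment at which its call begins: read the wrist's pose just before it. get_calibration takes no time and is no camera call; for the wrist camera it gives the pose at the moment of the call.
- bot.job_done(): hands the job in, once; it reports no verdict.
Trained networks look in the newest picture that a camera, given by its name, has taken for a name from the list of things; names that differ only in an ending like _2 or _b are one class to them, and where a whole thing is asked for, a point or a joint stands for the part that bears it (a point fixed in the world has none). Each returns a list of dicts, best first, with "score" (0 to 1); they miss things now and then, are a little off and sometimes report something else, mostly with a low value. They report only what shows in the picture. A call takes as long as a camera call.
- bot.trace(camera, target): "region" (384x512 bool, what is visible of it) and "box" ([left, top, right, bottom] in pixels, round what is visible of it).
- bot.tip_of(camera, target): "centre" ([row, column] in pixels: a listed point, or the origin of a listed thing).
The state is a dict: "clock": time; "qpos": joint angles; "qd": joint speeds; "joint_efforts": joint torques, N m; "position": TCP position; "tool_rot": TCP orientation; "force": force on the tool from outside, world axes, zero at the start; "moment": the same for the moment, N m; "grip_width": finger opening in m.
Only numpy, scipy, OpenCV 4.12 (cv2) and the standard library are available. Lean on these libraries where they do the work, as an engineer would, in place of code of your own. Each camera call takes 0.05 s, during which the arm holds its last target.

## Working session

There is one attempt and no reset: what is moved stays moved. The work goes in short steps, Python scripts to look and compute and a shell command to move; the robot and the scene stay as the last step left them, time stands still between calls to the robot, and variables do not carry over. Pictures are saved under pics/ and viewed, and the job is handed in when it is done.

```bash
mkdir -p pics
cat > h.py <<'E'
import numpy as np,cv2
from workcell import bot
from scipy.spatial.transform import Rotation as R
def cal(n):
    c=bot.get_calibration(n); f=192/np.tan(np.radians(c["vertical_fov"])/2)
    o=np.array(c["orientation"])
    M=R.from_euler('xyz',o).as_matrix() if o.shape==(3,) else (o if o.shape==(3,3) else None)
    return c,f,M,np.array(c["origin"])
def ray(c,f,u,v):
    x=(np.asarray(u,float)-c["cx"])/f; y=(np.asarray(v,float)-c["cy"])/f
    a,b=x.copy(),y.copy()
    for _ in range(20):
        s=1+c["k1"]*(a*a+b*b); a,b=x/s,y/s
    return a,b
def world(C,u,v,d):
    c,f,M,o=C; a,b=ray(c,f,u,v)
    p=np.stack([a*d,b*d,np.asarray(d)+0*a],-1)
    return p@M.T+o
def cloud(C,depth):
    v,u=np.mgrid[0:384,0:512]; return world(C,u,v,depth)
def proj(C,p):
    c,f,M,o=C; q=(np.asarray(p)-o)@M; a=q[...,0]/q[...,2]; b=q[...,1]/q[...,2]
    s=1+c["k1"]*(a*a+b*b); return a*s*f+c["cx"],b*s*f+c["cy"]
def save(n,p): cv2.imwrite("pics/"+n+".png",cv2.cvtColor(p,cv2.COLOR_RGB2BGR))
E
python3 - <<'E'
from h import *
s=bot.observe(); print(s)
for n in ["scene","top","wrist"]:
    print(n,bot.get_calibration(n))
    p,d=bot.grab_frame(n); save("a_"+n,p); np.save("a_"+n+"_d",d); np.save("a_"+n+"_p",p)
E
```

```text
{'clock': 0.0, 'qpos': array([-1.26121435,  0.52203135, -0.03631779,  1.59999628,  0.02119088,
        1.02112358, -0.11282755]), 'qd': array([-0.00045197,  0.00129599,  0.0002957 , -0.00172285,  0.00028378,
        0.00093485, -0.00020043]), 'joint_efforts': array([ 1.42465691e-03, -9.27094245e+01,  1.98051922e+00, -3.69940317e+01,
        1.79453212e-02,  8.06627126e-03, -8.53729375e-06]), 'position': array([0.23160928, 0.58013157, 0.23071924]), 'tool_rot': array([-3.14042163e+00,  8.17834623e-05,  2.76175988e+00]), 'force': array([0.35835091, 0.19912654, 0.51519935]), 'moment': array([-0.01526209, -0.03179134, -0.02664947]), 'grip_width': 0.08532870967670327}
scene {'vertical_fov': 42.64447997625376, 'cx': 256.9949139329522, 'cy': 185.80498044361087, 'k1': -0.07906118105717559, 'origin': array([1.55263146, 0.0535754 , 0.91035924]), 'orientation': array([-2.25307475,  0.02207933,  1.58954595])}
top {'vertical_fov': 50.32074977777583, 'cx': 257.1620354150488, 'cy': 195.00856620524826, 'k1': -0.036925151598555535, 'origin': array([0.28153637, 0.03664313, 1.39556784]), 'orientation': array([-2.94444511, -0.01096559, -1.54549494])}
wrist {'vertical_fov': 69.34888388466622, 'cx': 256.5838636678184, 'cy': 191.74526634128068, 'k1': -0.02709935802494243, 'origin': array([0.16153898, 0.60811062, 0.37327362]), 'orientation': array([ 2.83876215e+00, -7.12508764e-04,  1.19185784e+00])}
```

View pics/a_scene.png

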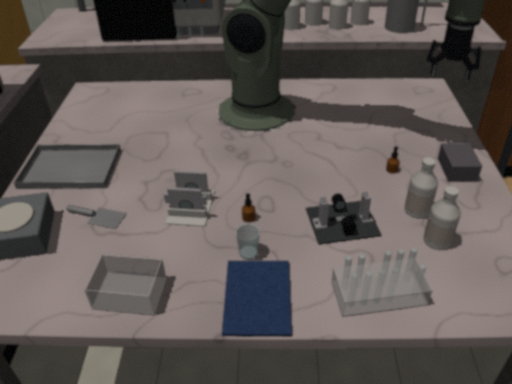

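View pics/a_top.png

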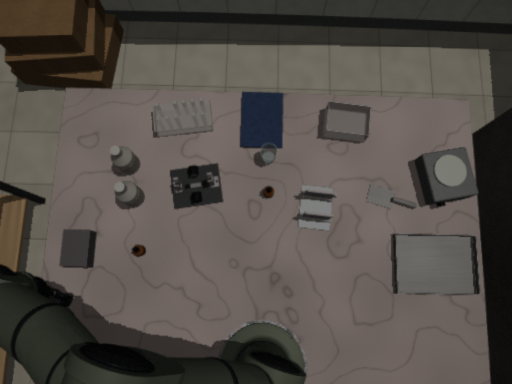

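View pics/a_wrist.png

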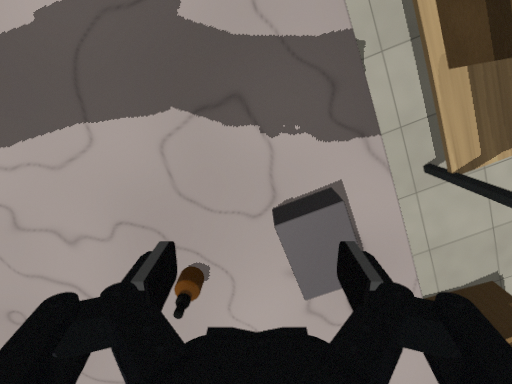

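Run:
```python
from h import *
# networks on newest pictures
for cam in ["scene","top"]:
    C=cal(cam); d=np.load(f"a_{cam}_d.npy")
    for t in ["plate_mid","bracket","rack","slot_l"]:
        try:
            for r in bot.tip_of(cam,t)[:2]:
                v,u=r["centre"]; dd=d[int(round(v)),int(round(u))]
                print(cam,t,round(r["score"],2),np.round([u,v],1),np.round(world(C,u,v,dd),4))
        except Exception as e: print(cam,t,e)
print(bot.observe()["clock"])
```

```text
scene plate_mid 0.8 [185.4 199.9] [ 0.5632 -0.175   0.0592]
scene plate_mid 0.6 [188.6 208.7] [ 0.5675 -0.1689  0.0315]
scene bracket 0.65 [343.8 218.2] [0.6283 0.2392 0.051 ]
scene bracket 0.63 [418.3 207.6] [0.5777 0.4442 0.0406]
scene rack 0.89 [192.2 208.7] [ 0.5675 -0.1591  0.0314]
scene slot_l 0.89 [325.8 199.8] [0.4988 0.208  0.0017]
scene slot_l 0.77 [364.9 191.5] [0.569  0.2975 0.0901]
top plate_mid 0.46 [317.7 191.5] [ 0.5578 -0.1673  0.0992]
top bracket 0.6 [195.8 183.9] [0.5909 0.2417 0.0155]
top rack 0.91 [314.1 208.4] [ 0.5183 -0.1698  0.0026]
top slot_l 0.95 [174.2 181.2] [0.5839 0.3042 0.0786]
top slot_l 0.95 [206.7 175.6] [0.6229 0.2062 0.0096]
0.55
```

Run:
```python
from h import *
a=np.load("a_scene_p.npy")[165:255,150:400]; b=np.load("a_top_p.npy")[150:245,155:350]
save("b_scene",cv2.resize(a,None,fx=3.2,fy=3.2,interpolation=cv2.INTER_CUBIC))
save("b_top",cv2.resize(b,None,fx=4,fy=4,interpolation=cv2.INTER_CUBIC))
for cam in ["scene","top"]:
    C=cal(cam); W=cloud(C,np.load(f"a_{cam}_d.npy"))
    np.save("W_"+cam,W)
    z=W[...,2]
    t=(z>-.05)&(z<.02)&(abs(W[...,1])<.4)&(W[...,0]>.4)&(W[...,0]<.8)
    print(cam,"table z",np.median(z[t]))
```

```text
scene table z 0.0006051774239667629
top table z 0.0014821127729920391
```

View pics/b_scene.png

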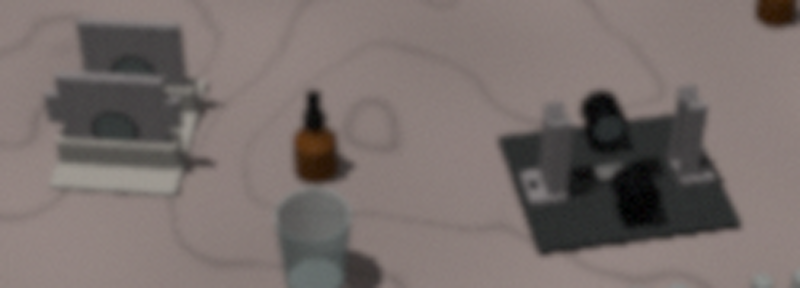

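View pics/b_top.png

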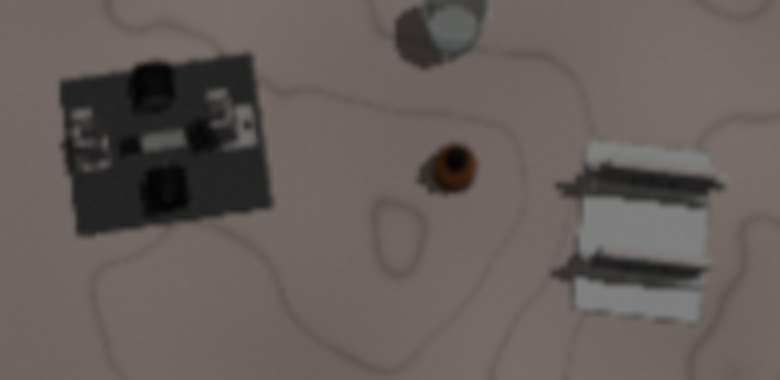

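```bash
cat >> h.py <<'E'
def plan(target,n=None,yaw=None,s=None):
    """constant row for n rows from measured pose to target xyz, tool down with yaw"""
    s=s or bot.observe()
    R0=R.from_euler('xyz',s["tool_rot"]); p0=np.array(s["position"])
    Rt=R.from_euler('xyz',[np.pi,0,yaw]) if yaw is not None else R0
    rv=(R0.inv()*Rt).as_rotvec()
    p=R0.inv().apply(np.array(target)-p0)
    if n is None: n=int(np.ceil(max(np.linalg.norm(p)/.045,np.linalg.norm(rv)/.14,1)))
    S=sum(R.from_rotvec(rv/n*k).as_matrix() for k in range(n))
    d=np.linalg.solve(S,p)*1000
    print(n,"rows: dx %.2f dy %.2f dz %.2f | rx %.4f ry %.4f rz %.4f"%(*d,*(rv/n)))
E
python3 -c "
from h import *
plan([.58,.20,.30],yaw=1.571+.12)"
```

```text
12 rows: dx -45.05 dy 1.85 dz -5.73 | rx -0.0000 ry 0.0000 rz 0.0892
```

```bash
python3 -m inch '[{"dx":-45,"dy":2,"dz":-6,"rz":0.09},{"dx":-45,"dy":2,"dz":-6,"rz":0.09},{"dx":-45,"dy":2,"dz":-6,"rz":0.09},{"dx":-45,"dy":2,"dz":-6,"rz":0.09},{"dx":-45,"dy":2,"dz":-6,"rz":0.09},{"dx":-45,"dy":2,"dz":-6,"rz":0.09},{"dx":-45,"dy":2,"dz":-6,"rz":0.09},{"dx":-45,"dy":2,"dz":-6,"rz":0.09},{"dx":-45,"dy":2,"dz":-6,"rz":0.09},{"dx":-45,"dy":2,"dz":-6,"rz":0.09}]'
python3 -m inch '[{"dx":-45,"dy":2,"dz":-6,"rz":0.09},{"dx":-45,"dy":2,"dz":-6,"rz":0.09},{},{}]'
cat > look.py <<'E'
import sys
from h import *
n=sys.argv[1]; cam=sys.argv[2]
C=cal(cam); p,d=bot.grab_frame(cam); save(n,p); np.save(n+"_p",p); W=cloud(C,d); W[d==0]=np.nan; np.save(n+"_W",W)
import pickle; pickle.dump(C,open(n+"_C.pkl","wb")); print(bot.observe()["clock"])
E
python3 look.py c1 wrist
```

```text
0.6schema error: expected keys dx, dy, dz, rx, ry, rz, hand
schema error: expected keys dx, dy, dz, rx, ry, rz, hand
```

View pics/c1.png

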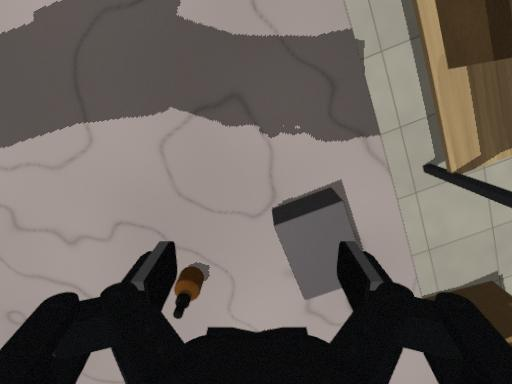

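```bash
python3 -m inch '[{"dx":-45,"dy":2,"dz":-6,"rx":0,"ry":0,"rz":0.09,"hand":-1},{"dx":-45,"dy":2,"dz":-6,"rx":0,"ry":0,"rz":0.09,"hand":-1},{"dx":-45,"dy":2,"dz":-6,"rx":0,"ry":0,"rz":0.09,"hand":-1},{"dx":-45,"dy":2,"dz":-6,"rx":0,"ry":0,"rz":0.09,"hand":-1},{"dx":-45,"dy":2,"dz":-6,"rx":0,"ry":0,"rz":0.09,"hand":-1},{"dx":-45,"dy":2,"dz":-6,"rx":0,"ry":0,"rz":0.09,"hand":-1},{"dx":-45,"dy":2,"dz":-6,"rx":0,"ry":0,"rz":0.09,"hand":-1},{"dx":-45,"dy":2,"dz":-6,"rx":0,"ry":0,"rz":0.09,"hand":-1},{"dx":-45,"dy":2,"dz":-6,"rx":0,"ry":0,"rz":0.09,"hand":-1},{"dx":-45,"dy":2,"dz":-6,"rx":0,"ry":0,"rz":0.09,"hand":-1}]'
python3 -m inch '[{"dx":-45,"dy":2,"dz":-6,"rx":0,"ry":0,"rz":0.09,"hand":-1},{"dx":-45,"dy":2,"dz":-6,"rx":0,"ry":0,"rz":0.09,"hand":-1},{"dx":0,"dy":0,"dz":0,"rx":0,"ry":0,"rz":0,"hand":-1},{"dx":0,"dy":0,"dz":0,"rx":0,"ry":0,"rz":0,"hand":-1}]'
python3 look.py c1 wrist
```

```text
clock: 1.6
position: [0.5541, 0.285, 0.2915]
tool_rot: [3.141, -0.0, 1.858]
force: [1.0, 0.8, 0.1]
grip_width: 0.0852
clock: 2.0
position: [0.5792, 0.1997, 0.3035]
tool_rot: [3.141, -0.0, 1.68]
force: [-0.5, 1.4, 0.6]
grip_width: 0.0852
2.05
```

View pics/c1.png

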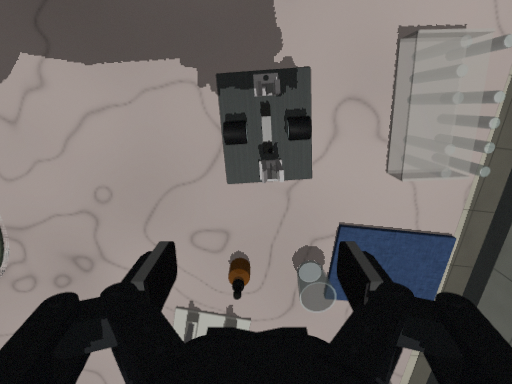

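Run:
```python
from h import *
p=np.load("c1_p.npy"); W=np.load("c1_W.npy")
save("c1z",cv2.resize(p[60:192,205:325],None,fx=4.5,fy=4.5,interpolation=cv2.INTER_CUBIC))
z=W[...,2]; roi=np.zeros(z.shape,bool); roi[62:192,205:325]=1
print("table",np.nanmedian(z[200:230,60:180]))
post=roi&(z>.078)&(z<.1)
n,l,st,ce=cv2.connectedComponentsWithStats(post.astype(np.uint8))
for i in range(1,n):
    if st[i,4]>8: q=W[l==i]; print(st[i],np.round(q.mean(0),4),np.round(q.min(0),4),np.round(q.max(0),4))
base=roi&(z>.003)&(z<.014)
pts=W[base][:,:2]; 
print(len(pts),cv2.minAreaRect((pts*1000).astype(np.float32)),np.median(z[base]))
for t in ["slot_l","slot_r","bracket","well"]:
    for r in bot.tip_of("wrist",t)[:2]:
        v,u=r["centre"]; print(t,round(r["score"],2),np.round([u,v],1),np.round(W[int(round(v)),int(round(u))],4))
```

```text
table -0.0006091870183295711
[256  79  24  17 274] [0.5833 0.2987 0.0867] [0.568  0.2881 0.0784] [0.5973 0.3085 0.0921]
[261 168  23  15 229] [0.6035 0.1891 0.086 ] [0.5868 0.1792 0.078 ] [0.6173 0.199  0.0917]
7556 ((587.7936401367188, 242.8317108154297), (173.97386169433594, 169.57699584960938), 10.378277778625488) 0.007795778902542988
slot_l 0.97 [263.7  88.2] [0.58   0.3011 0.0142]
slot_l 0.82 [270.8 174.3] [0.6018 0.187  0.0707]
slot_r 0.97 [263.7  88.2] [0.58   0.3011 0.0142]
slot_r 0.82 [270.8 174.3] [0.6018 0.187  0.0707]
well 0.86 [267.7 125.9] [0.5924 0.2477 0.0161]
```

View pics/c1z.png

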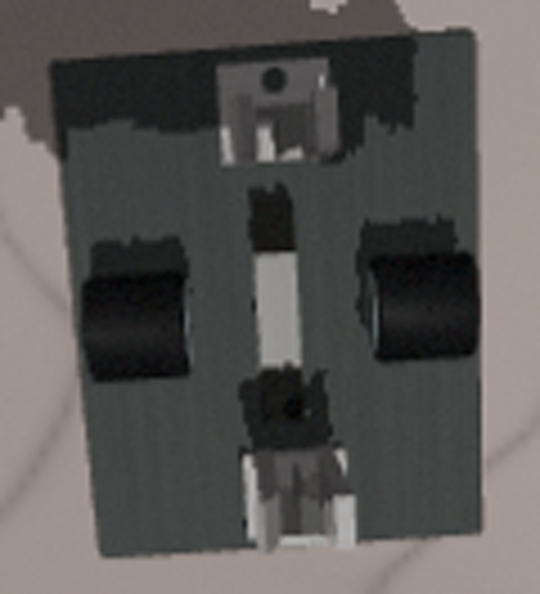

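```bash
python3 -c "
from h import *
plan([.604,.187,.16],yaw=1.752)"
```

```text
4 rows: dx -4.48 dy 5.80 dz 35.76 | rx -0.0001 ry -0.0000 rz -0.0171
```

```bash
python3 -m inch '[{"dx":-4.5,"dy":5.8,"dz":35.8,"rx":0,"ry":0,"rz":-0.017,"hand":-1},{"dx":-4.5,"dy":5.8,"dz":35.8,"rx":0,"ry":0,"rz":-0.017,"hand":-1},{"dx":-4.5,"dy":5.8,"dz":35.8,"rx":0,"ry":0,"rz":-0.017,"hand":-1},{"dx":-4.5,"dy":5.8,"dz":35.8,"rx":0,"ry":0,"rz":-0.017,"hand":-1},{"dx":0,"dy":0,"dz":0,"rx":0,"ry":0,"rz":0,"hand":-1},{"dx":0,"dy":0,"dz":0,"rx":0,"ry":0,"rz":0,"hand":-1}]'
python3 look.py c2 wrist
python3 - <<'E'
from h import *
p=np.load("c2_p.npy"); W=np.load("c2_W.npy")
save("c2z",cv2.resize(p[0:250,160:380],None,fx=2.4,fy=2.4,interpolation=cv2.INTER_CUBIC))
for t in ["slot_l","slot_r"]:
    for r in bot.tip_of("wrist",t)[:3]:
        v,u=r["centre"]; print(t,round(r["score"],2),np.round([u,v],1),np.round(W[int(round(v)),int(round(u))],4))
E
```

```text
clock: 2.85
position: [0.6043, 0.1862, 0.1606]
tool_rot: [-3.141, 0.0, 1.75]
force: [-0.1, -0.3, 1.8]
grip_width: 0.0857
2.9
slot_l 0.78 [249.8  53.9] [0.578  0.3028 0.035 ]
slot_l 0.62 [252.5 196.9] [0.6015 0.1831 0.0674]
slot_r 0.78 [249.8  53.9] [0.578  0.3028 0.035 ]
slot_r 0.62 [252.5 196.9] [0.6015 0.1831 0.0674]
```

View pics/c2z.png

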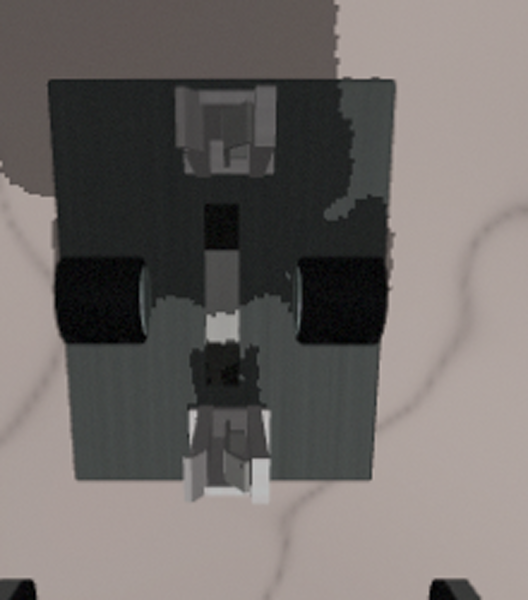

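Run:
```python
from h import *
p=np.load("c2_p.npy"); W=np.load("c2_W.npy")
a=cv2.resize(p[28:80,225:285],None,fx=9,fy=9,interpolation=cv2.INTER_CUBIC)
b=cv2.resize(p[165:215,225:285],None,fx=9,fy=9,interpolation=cv2.INTER_CUBIC)
save("c2s",np.vstack([cv2.convertScaleAbs(x,alpha=1.6) for x in (a,b)])[::1,:][:,:])
print(np.vstack([a,b]).shape)
th=.1815; c=np.array([.5934,.2439])
X=np.array([np.cos(th),np.sin(th)]);Y=np.array([-np.sin(th),np.cos(th)])
P=W[...,:2]-c; bx=P@X*1000; by=P@Y*1000; z=W[...,2]*1000
np.set_printoptions(linewidth=250,suppress=True)
for rows in (range(36,72,3),range(172,206,3)):
    for r in rows:
        s=[f"{bx[r,k]:.0f},{by[r,k]:.0f}:{z[r,k]:.0f}" for k in range(232,276,2) if z[r,k]>20]
        print(r," ".join(s))
pts=W[(z>3)&(z<14)][:,:2]
P=(pts-c)@np.stack([X,Y]).T*1000
m=(abs(P)<110).all(1); print("base bounds",np.percentile(P[m],[0,.3,99.7,100],axis=0), cv2.minAreaRect(P[m].astype(np.float32)))
```

```text
(918, 540, 3)
36 -13,63:91 8,63:89 9,63:90 11,63:90 12,63:91 13,63:90
39 -14,62:88 -13,61:90 -12,62:88 -10,62:85 -9,63:83 -8,63:81 -6,63:82 -5,63:82 -3,63:82 -2,63:83 -1,63:82 1,63:81 2,63:81 4,63:83 5,63:83 7,63:83 8,61:89 9,61:91 11,61:89 12,61:89 13,61:89
42 -14,60:89 -13,60:89 -12,60:88 -10,60:85 -9,61:82 -8,61:82 -6,61:83 -5,61:82 -3,61:81 -2,61:81 -1,61:82 1,61:84 2,61:81 4,60:88 5,59:90 6,59:91 8,59:91 9,59:91 11,59:90 12,59:90 13,60:89
45 -14,58:89 -13,58:89 -12,58:88 -11,58:85 -9,59:83 -8,59:80 -7,61:73 -5,61:74 -4,61:73 -2,61:73 -1,59:81 1,59:83 2,58:87 4,58:88 5,57:90 6,58:90 8,58:90 9,57:90 11,57:90 12,58:90 13,58:89
48 -14,56:90 -13,55:91 -12,56:88 -11,56:85 -9,57:83 -8,58:79 -7,61:61 -6,61:60 -4,61:61 -2,61:62 -1,57:79 1,57:84 2,56:85 4,56:87 5,56:90 6,56:89 8,56:90 9,55:91 11,55:90 12,56:90 13,56:90
51 -15,54:89 -13,54:90 -12,54:89 -11,54:85 -9,55:84 -8,55:81 -8,61:49 -6,61:49 -4,61:49 -3,61:50 -1,55:80 1,55:83 2,54:86 4,54:90 5,54:91 6,54:90 8,54:90 11,53:91 12,54:91 13,54:90
54 -15,52:89 -13,52:90 -12,52:88 -11,53:84 -9,53:82 -8,53:81 -8,60:39 -6,61:35 -4,61:35 -3,61
[... 1985 characters left out ...]
2 -8,-60:76 -6,-61:74 -5,-61:73 -3,-61:73 -1,-60:78 1,-58:82 2,-57:86 4,-56:89 5,-56:90 7,-59:79 9,-55:90 10,-56:90 12,-55:90
202 -14,-58:90 -12,-58:89 -11,-60:86 -10,-61:82 -8,-61:81 -6,-61:82 -4,-61:81 -3,-61:81 -1,-61:81 1,-61:82 2,-60:85 4,-59:88 5,-58:91 7,-61:81 9,-58:90 10,-58:90 12,-58:89
205 -14,-61:89 -13,-61:89 -11,-62:86 -10,-63:83 -8,-64:82 -6,-64:81 -4,-64:82 -3,-64:81 -1,-64:81 1,-64:82 2,-64:82 4,-64:82 6,-64:82 7,-64:81 9,-61:90 10,-61:89 12,-61:90
base bounds [[-73.71236864 -84.11171644]
 [-72.61903942 -83.52638826]
 [ 66.11746469  83.80395788]
 [ 67.29189816  90.67689196]] ((-3.38116455078125, 3.3026199340820312), (174.78060913085938, 140.8477783203125), 89.77107238769531)
```

View pics/c2s.png

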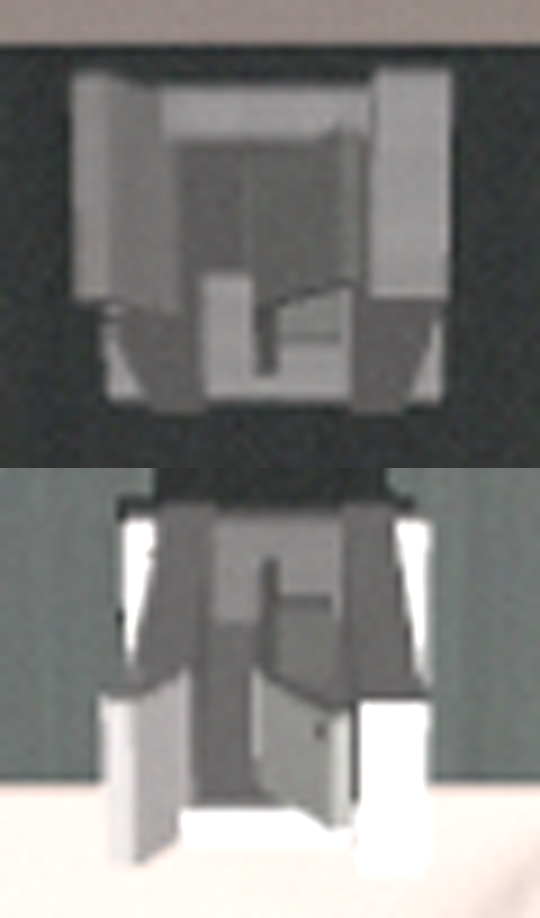

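Run:
```python
from h import *
W=np.load("c2_W.npy"); th=.1815; c=np.array([.5934,.2439])
X=np.array([np.cos(th),np.sin(th)]);Y=np.array([-np.sin(th),np.cos(th)])
P=W[...,:2]-c; bx=P@X*1000; by=P@Y*1000; z=W[...,2]*1000
for s in (1,-1):
    m=(abs(by-48*s)<2.0)&(z>25)&(z<74)&(abs(bx+3)<14)
    m&=(abs(bx+3)>6)
    print(s,m.sum(),np.polyfit(bx[m],by[m],1), np.polyfit(z[m],by[m],1),bx[m].min(),bx[m].max())
# base side edges: for rows
m=(z>3)&(z<13)
L=[];Rr=[]
for y0 in range(-80,84,6):
    k=m&(abs(by-y0)<1.5)&(abs(bx)<100)
    if k.sum()>20: L.append((y0,bx[k].min()));Rr.append((y0,bx[k].max()))
L=np.array(L);Rr=np.array(Rr);print(np.median(L[:,1]),np.median(Rr[:,1]),np.polyfit(*L.T,1),np.polyfit(*Rr.T,1))
plan([.526,-.225,.18],yaw=1.571-.07)
```

```text
1 86 [8.57065474e-03 4.76268445e+01] [2.74102312e-03 4.74658235e+01] -13.66986701467784 10.962373195178198
-1 124 [-1.66454385e-03 -4.82652396e+01] [-3.10214760e-03 -4.81037664e+01] -13.93906152797363 10.963513580522058
-72.67787909087836 65.98416481388652 [-4.54863188e-03 -6.58792660e+01] [1.40055005e-02 5.90654788e+01]
10 rows: dx -40.63 dy -10.67 dz -1.81 | rx 0.0002 ry -0.0001 rz 0.0249
```

```bash
python3 -m inch '[{"dx":-40.6,"dy":-10.7,"dz":-2,"rx":0,"ry":0,"rz":0.025,"hand":-1},{"dx":-40.6,"dy":-10.7,"dz":-2,"rx":0,"ry":0,"rz":0.025,"hand":-1},{"dx":-40.6,"dy":-10.7,"dz":-2,"rx":0,"ry":0,"rz":0.025,"hand":-1},{"dx":-40.6,"dy":-10.7,"dz":-2,"rx":0,"ry":0,"rz":0.025,"hand":-1},{"dx":-40.6,"dy":-10.7,"dz":-2,"rx":0,"ry":0,"rz":0.025,"hand":-1},{"dx":-40.6,"dy":-10.7,"dz":-2,"rx":0,"ry":0,"rz":0.025,"hand":-1},{"dx":-40.6,"dy":-10.7,"dz":-2,"rx":0,"ry":0,"rz":0.025,"hand":-1},{"dx":-40.6,"dy":-10.7,"dz":-2,"rx":0,"ry":0,"rz":0.025,"hand":-1},{"dx":-40.6,"dy":-10.7,"dz":-2,"rx":0,"ry":0,"rz":0.025,"hand":-1},{"dx":-40.6,"dy":-10.7,"dz":-2,"rx":0,"ry":0,"rz":0.025,"hand":-1}]'
python3 -m inch '[{"dx":0,"dy":0,"dz":0,"rx":0,"ry":0,"rz":0,"hand":-1},{"dx":0,"dy":0,"dz":0,"rx":0,"ry":0,"rz":0,"hand":-1},{"dx":0,"dy":0,"dz":0,"rx":0,"ry":0,"rz":0,"hand":-1}]'
python3 look.py c3 wrist
python3 - <<'E'
from h import *
W=np.load("c3_W.npy");z=W[...,2]*1000
for r in bot.tip_of("wrist","plate_mid")[:3]:
        v,u=r["centre"]; print(round(r["score"],2),np.round([u,v],1),np.round(W[int(round(v)),int(round(u))],4))
m=(z>85)&(z<103)
m[260:]=0
n,l,st,ce=cv2.connectedComponentsWithStats(m.astype(np.uint8))
for i in range(1,n):
    if st[i,4]>40:
        q=W[l==i]*1000; r=cv2.minAreaRect(q[:,:2].astype(np.float32)); print(st[i],np.round(q.mean(0),1),r)
E
```

```text
clock: 4.0
position: [0.525, -0.2268, 0.1819]
tool_rot: [3.139, 0.0, 1.499]
force: [1.0, 0.4, 0.8]
grip_width: 0.0854
clock: 4.3
position: [0.5256, -0.2242, 0.1809]
tool_rot: [3.14, -0.001, 1.501]
force: [0.3, 0.3, 0.6]
grip_width: 0.0855
4.35
0.72 [287.9 136.1] [ 0.558  -0.1763  0.0727]
[ 198   78   16  113 1338] [ 489.1 -167.2   94.9] ((488.339111328125, -170.0644989013672), (89.82401275634766, 8.517695426940918), 85.08120727539062)
[ 287   81   19  111 1281] [ 561.7 -174.1   95. ] ((561.9947509765625, -176.81842041015625), (89.15742492675781, 8.396845817565918), 84.64900207519531)
```

View pics/c3.png

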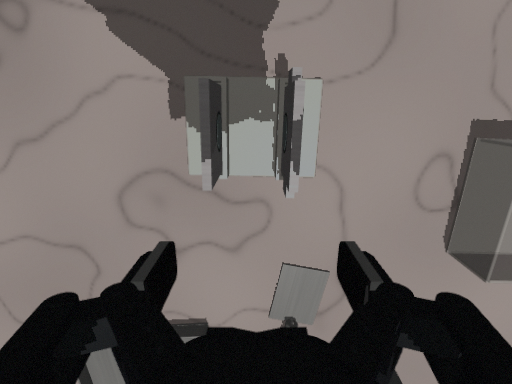

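Run:
```python
from h import *
p=np.load("c3_p.npy"); W=np.load("c3_W.npy");z=W[...,2]*1000
save("c3z",cv2.resize(cv2.convertScaleAbs(p[45:205,175:335],alpha=1.3),None,fx=3.7,fy=3.7,interpolation=cv2.INTER_CUBIC))
for c,yaw in ((np.array([561.9,-176.8]),-.0934),(np.array([488.3,-170.1]),-.086)):
    X=np.array([np.cos(yaw),np.sin(yaw)]);Y=np.array([-np.sin(yaw),np.cos(yaw)])
    P=W[...,:2]*1000-c; bx=P@X; by=P@Y
    m=(abs(by)<62)&(z>85)&(z<103)&(abs(bx)<9)
    print("top",np.percentile(bx[m],[1,50,99]),np.percentile(by[m],[.5,99.5]),np.median(z[m]))
    m=(abs(by)<30)&(z>34)&(z<88)&(abs(bx)<14); print("face",m.sum(),np.polyfit(z[m],bx[m],1), np.median(bx[m]))
    m=(abs(by)>47)&(abs(by)<62)&(abs(bx)<10)&(z>35)&(z<82)
    for s in (1,-1):
        k=m&(by*s>0); print("ear",s,k.sum(), k.sum() and (np.median(bx[k]),np.percentile(by[k],[2,98]),np.percentile(z[k],[5,95])))
W2=W.reshape(-1,3)*1000
m=(W2[:,2]>27)&(W2[:,2]<33)&(abs(W2[:,0]-525)<90)&(abs(W2[:,1]+175)<60)
print("rack top",cv2.minAreaRect(W2[m][:,:2].astype(np.float32)))
plan([.5619,-.1768,.15],yaw=1.571-.0934)
```

```text
top [-4.0091534  -0.54189115  4.06815629] [-44.0807433   44.35324176] 95.64324103906169
face 454 [ 0.01116378 -4.72495808] -3.9058715026990347
ear 1 173 (np.float64(-1.4308316535333032), array([47.50686732, 56.96617711]), array([53.63468403, 76.91564443]))
ear -1 86 (np.float64(-2.2490400211185357), array([-56.33751333, -47.29900317]), array([49.84657097, 76.55233759]))
top [-4.02090933  0.73104437  4.11320883] [-44.04293373  44.8286664 ] 95.65994740273459
face 570 [-0.01190246  4.86306854] 3.993487128065545
ear 1 0 0
ear -1 0 0
rack top ((518.7757568359375, -172.15687561035156), (103.47745513916016, 81.03836059570312), 84.78508758544922)
2 rows: dx 24.92 dy 16.35 dz 15.25 | rx 0.0003 ry -0.0002 rz 0.0121
```

View pics/c3z.png

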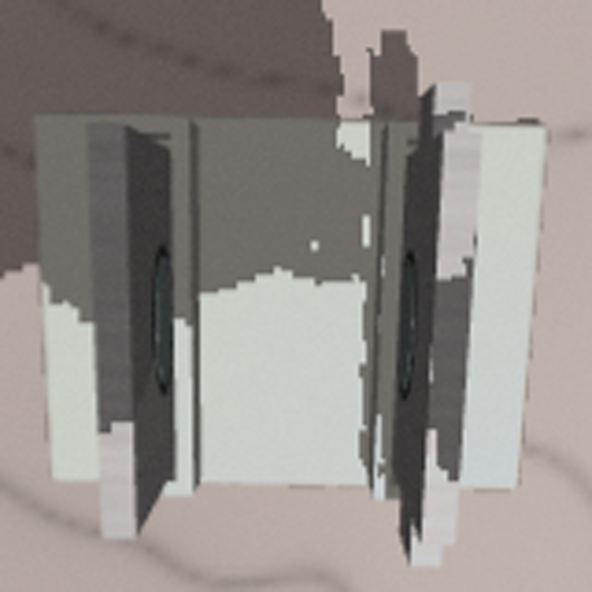

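```bash
python3 -m inch '[{"dx":25,"dy":16.3,"dz":15.3,"rx":0,"ry":0,"rz":0.012,"hand":-0.3},{"dx":25,"dy":16.3,"dz":15.3,"rx":0,"ry":0,"rz":0.012,"hand":-0.3},{"dx":0,"dy":0,"dz":0,"rx":0,"ry":0,"rz":0,"hand":-0.3},{"dx":0,"dy":0,"dz":0,"rx":0,"ry":0,"rz":0,"hand":-0.3},{"dx":0,"dy":0,"dz":0,"rx":0,"ry":0,"rz":0,"hand":-0.3}]' 60
python3 -c "
from h import *
print(bot.observe()['position'],bot.observe()['tool_rot'])
plan([.5619,-.1768,.072],n=3,yaw=1.571-.0934)"
```

```text
clock: 4.9
position: [0.561, -0.1784, 0.1499]
tool_rot: [3.141, 0.0, 1.476]
force: [-0.0, -0.3, 0.0]
grip_width: 0.0553
[ 0.56104184 -0.17839968  0.1499071 ] [3.14133745e+00 3.98754581e-04 1.47577583e+00]
3 rows: dx 0.56 dy 0.23 dz 25.97 | rx 0.0001 ry 0.0001 rz -0.0006
```

```bash
python3 -m inch '[{"dx":0.5,"dy":0.3,"dz":26,"rx":0,"ry":0,"rz":0,"hand":-0.3},{"dx":0.5,"dy":0.3,"dz":26,"rx":0,"ry":0,"rz":0,"hand":-0.3},{"dx":0.5,"dy":0.3,"dz":26,"rx":0,"ry":0,"rz":0,"hand":-0.3},{"dx":0,"dy":0,"dz":0,"rx":0,"ry":0,"rz":0,"hand":-0.3},{"dx":0,"dy":0,"dz":0,"rx":0,"ry":0,"rz":0,"hand":-0.3}]'
python3 look.py c4 wrist; python3 -c "
from h import *
for i in range(3): print(bot.observe()['position'],bot.observe()['clock'])"
```

```text
clock: 5.4
position: [0.5622, -0.1774, 0.0724]
tool_rot: [3.141, 0.0, 1.475]
force: [0.3, -0.8, 1.5]
grip_width: 0.0552
5.45
[ 0.56259477 -0.17741574  0.07292625] 5.45
[ 0.56259477 -0.17741574  0.07292625] 5.45
[ 0.56259477 -0.17741574  0.07292625] 5.45
```

View pics/c4.png

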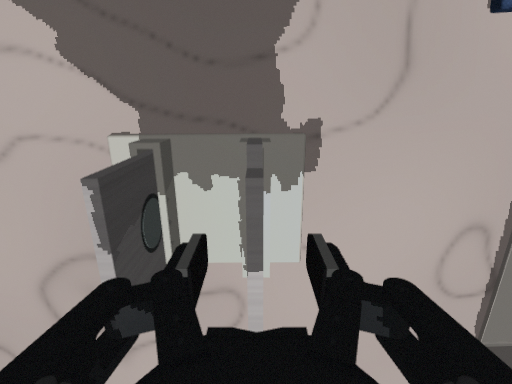

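```bash
python3 -m inch '[{"dx":0,"dy":0,"dz":0,"rx":0,"ry":0,"rz":0,"hand":1},{"dx":0,"dy":0,"dz":0,"rx":0,"ry":0,"rz":0,"hand":1},{"dx":0,"dy":0,"dz":0,"rx":0,"ry":0,"rz":0,"hand":1},{"dx":0,"dy":0,"dz":0,"rx":0,"ry":0,"rz":0,"hand":1},{"dx":0,"dy":0,"dz":0,"rx":0,"ry":0,"rz":0,"hand":1},{"dx":0,"dy":0,"dz":0,"rx":0,"ry":0,"rz":0,"hand":1},{"dx":0,"dy":0,"dz":0,"rx":0,"ry":0,"rz":0,"hand":1}]' 80
```

```text
clock: 6.15
position: [0.5622, -0.1767, 0.0723]
tool_rot: [3.141, -0.0, 1.476]
force: [-3.3, 2.0, 11.5]
grip_width: 0.0067
```

```bash
python3 -m inch '[{"dx":0,"dy":0,"dz":-2,"rx":0,"ry":0,"rz":0,"hand":1},{"dx":0,"dy":0,"dz":-8,"rx":0,"ry":0,"rz":0,"hand":1},{"dx":0,"dy":0,"dz":-20,"rx":0,"ry":0,"rz":0,"hand":1},{"dx":0,"dy":0,"dz":-30,"rx":0,"ry":0,"rz":0,"hand":1},{"dx":0,"dy":0,"dz":-30,"rx":0,"ry":0,"rz":0,"hand":1},{"dx":0,"dy":0,"dz":-30,"rx":0,"ry":0,"rz":0,"hand":1},{"dx":0,"dy":0,"dz":0,"rx":0,"ry":0,"rz":0,"hand":1},{"dx":0,"dy":0,"dz":0,"rx":0,"ry":0,"rz":0,"hand":1}]'
python3 look.py c5 wrist
python3 - <<'E'
from h import *
s=bot.observe();print(s['position'],s['tool_rot'],s['force'],s['moment'])
th=.183; O=np.array([.5901,.2430]); X=np.array([np.cos(th),np.sin(th)])
t=O-0.0003*X
print(t); plan([*t,.192],yaw=np.pi/2+th)
E
```

```text
clock: 6.95
position: [0.5623, -0.1765, 0.192]
tool_rot: [3.141, -0.0, 1.476]
force: [-0.3, 1.0, -2.4]
grip_width: 0.0067
7.0
[ 0.56191022 -0.17642255  0.19115113] [-3.14107095e+00 -1.97453358e-04  1.47591514e+00] [ 0.17831862  0.00891672 -1.90314267] [0.02741651 0.03365193 0.03982411]
[0.58980501 0.24294541]
10 rows: dx 41.97 dy 4.07 dz -0.08 | rx -0.0000 ry -0.0000 rz -0.0278
```

View pics/c5.png

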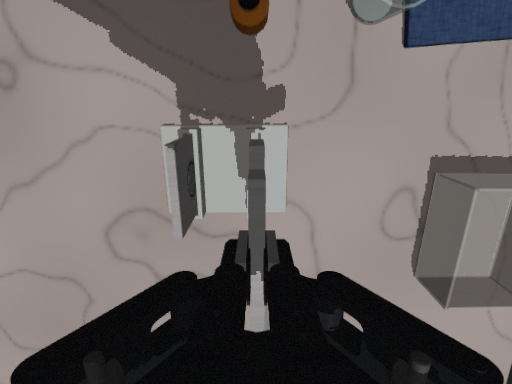

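```bash
cat > inhand.py <<'E'
import sys
from h import *
W=np.load(sys.argv[1]+"_W.npy"); s=bot.observe()
R0=R.from_euler('xyz',s["tool_rot"]); T=((W.reshape(-1,3)-s["position"])@R0.as_matrix())*1000
m=(abs(T[:,1])<8)&(T[:,0]>14)&(T[:,0]<64)&(T[:,2]<15)&(T[:,2]>-32)
Q=T[m]; top=Q[(Q[:,2]<-17)&(Q[:,0]<43)]
print("top n",len(top),"z",np.median(top[:,2]),"slope z/x",np.polyfit(top[:,0],top[:,2],1),"xmax",np.percentile(top[:,0],99.),"y edges",np.percentile(top[:,1],[2,50,98]))
tt=T[(abs(T[:,1])<8)&(T[:,0]>30)&(T[:,2]<-15)&(T[:,2]>-32)]; print("plate end x",np.percentile(tt[:,0],[98,99.5]))
ear=Q[(Q[:,0]>47)&(Q[:,2]>-15)]; print("ear",len(ear),np.percentile(ear[:,0],[2,98]) if len(ear) else 0,np.percentile(ear[:,2],[5,50,95]) if len(ear) else 0, ear[:,1].mean() if len(ear) else 0)
k=np.arange(18,45,3)
print("mid y vs x",[(int(a),round(float(np.mean(np.percentile(top[abs(top[:,0]-a)<1.5][:,1],[3,97]))),2)) for a in k if (abs(top[:,0]-a)<1.5).sum()>5])
E
python3 inhand.py c5
```

```text
top n 1029 z -24.35830168896923 slope z/x [-1.31903802e-03 -2.42853198e+01] xmax 42.82214476931208 y edges [-2.7927177   0.91368005  4.95896354]
plate end x [44.91125405 44.98177801]
ear 378 [47.28952398 56.93399108] [-5.25368114 -4.12376906  8.69209112] 1.1120310558423099
mid y vs x [(18, 0.92), (21, 0.91), (24, 0.92), (27, 0.92), (30, 1.14), (33, 1.14), (36, 1.14), (39, 1.13), (42, 1.14)]
```

```bash
python3 -m inch '[{"dx":42,"dy":4.0,"dz":0,"rx":0,"ry":0,"rz":-0.028,"hand":1},{"dx":42,"dy":4.0,"dz":0,"rx":0,"ry":0,"rz":-0.028,"hand":1},{"dx":42,"dy":4.0,"dz":0,"rx":0,"ry":0,"rz":-0.028,"hand":1},{"dx":42,"dy":4.0,"dz":0,"rx":0,"ry":0,"rz":-0.028,"hand":1},{"dx":42,"dy":4.0,"dz":0,"rx":0,"ry":0,"rz":-0.028,"hand":1},{"dx":42,"dy":4.0,"dz":0,"rx":0,"ry":0,"rz":-0.028,"hand":1},{"dx":42,"dy":4.0,"dz":0,"rx":0,"ry":0,"rz":-0.028,"hand":1},{"dx":42,"dy":4.0,"dz":0,"rx":0,"ry":0,"rz":-0.028,"hand":1},{"dx":42,"dy":4.0,"dz":0,"rx":0,"ry":0,"rz":-0.028,"hand":1},{"dx":42,"dy":4.0,"dz":0,"rx":0,"ry":0,"rz":-0.028,"hand":1}]'
python3 -m inch '[{"dx":0,"dy":0,"dz":0,"rx":0,"ry":0,"rz":0,"hand":1},{"dx":0,"dy":0,"dz":0,"rx":0,"ry":0,"rz":0,"hand":1},{"dx":0,"dy":0,"dz":0,"rx":0,"ry":0,"rz":0,"hand":1}]'
python3 look.py c6 wrist; python3 inhand.py c6
python3 - <<'E'
from h import *
s=bot.observe();print(s['position'],s['tool_rot'],s['force'],s['moment'])
th=.183; O=np.array([.5901,.2430]); X=np.array([np.cos(th),np.sin(th)])
t=O-0.0012*X
print(t); plan([*t,.150],yaw=np.pi/2+th,n=3)
E
```

```text
clock: 8.0
position: [0.5883, 0.2445, 0.1901]
tool_rot: [-3.14, 0.001, 1.757]
force: [1.0, -0.7, -1.7]
grip_width: 0.0065
clock: 8.3
position: [0.589, 0.2416, 0.1907]
tool_rot: [-3.14, 0.001, 1.754]
force: [0.4, -0.4, -3.1]
grip_width: 0.0066
8.35
top n 1030 z -23.191030760443066 slope z/x [-7.43170731e-04 -2.31591457e+01] xmax 42.8277968790816 y edges [-3.44351948  0.27667472  4.32128852]
plate end x [44.94226099 45.10068591]
ear 381 [47.29050819 56.95476054] [-4.08477611 -2.98749532  9.96687357] 0.4423871497197187
mid y vs x [(18, 0.28), (21, 0.27), (24, 0.28), (27, 0.26), (30, 0.51), (33, 0.5), (36, 0.5), (39, 0.5), (42, 0.49)]
[0.58920122 0.2414914  0.19097783] [-3.14074106e+00  8.56491347e-04  1.75395070e+00] [ 0.16156757 -0.85943454 -2.66835683] [ 0.01615525  0.02292312 -0.01618388]
[0.58892004 0.24278162]
3 rows: dx 0.45 dy -0.01 dz 13.66 | rx -0.0003 ry 0.0003 rz 0.0001
```

View pics/c6.png

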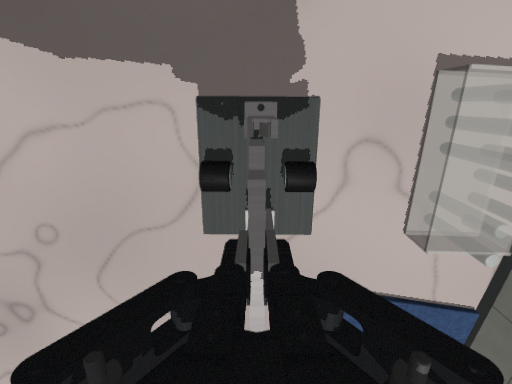

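```bash
cat > rel.py <<'E'
import sys
from h import *
W=np.load(sys.argv[1]+"_W.npy")
th=.183; O=np.array([.5901,.2430])
X=np.array([np.cos(th),np.sin(th)]);Y=np.array([-np.sin(th),np.cos(th)])
P=W[...,:2]-O; bx=P@X*1000; by=P@Y*1000; z=W[...,2]*1000
m=(z>3)&(z<13)&(abs(bx)<80)&(abs(by)<95)
A=[]
for y0 in range(-76,80,4):
    k=m&(abs(by-y0)<2)
    if k.sum()>40 and np.ptp(bx[k])>130: A.append((y0,np.percentile(bx[k],.5),np.percentile(bx[k],99.5)))
A=np.array(A); print("base x centre",np.median((A[:,1]+A[:,2])/2),"width",np.median(A[:,2]-A[:,1]),"slope",np.polyfit(A[:,0],(A[:,1]+A[:,2])/2,1))
k=m&(abs(bx)<60); print("base y",np.percentile(by[k],[.3,99.7]))
# post inner faces
f=(z>20)&(z<72)&(abs(bx)<14)&(abs(bx)>8)
for s in (1,-1):
    k=f&(abs(by-48*s)<4); print("post",s,k.sum(),np.median(by[k]) if k.sum() else 0)
# post-top wall/flare
k=(z>86)&(z<93)&(abs(bx)<20)&(by>50)&(by<66); print("post top",k.sum(),np.percentile(bx[k],[1,99]) if k.sum() else 0)
k=(z>22)&(abs(by-52)<12)&(z<79)&(bx>-7)&(bx<2);
t=(z>120)&(abs(bx)<14)&(by>10)&(by<46)&(z<226)&(z>195)
if t.sum():
    print("plate top: mid",np.mean(np.percentile(bx[t],[2,98])),np.percentile(bx[t],[2,98]),"y end",np.percentile(by[t],99.5),"z",np.median(z[t]))
    q=np.stack([bx[t],by[t]],1).astype(np.float32); print(cv2.minAreaRect(q))
E
python3 rel.py c6;  python3 rel.py c2
```

```text
base x centre 0.1668964248659428 width 138.22577708015731 slope [ 0.00329213 -0.27599261]
base y [-83.10464128  83.7213523 ]
post 1 0 0
post -1 59 -47.93835222002036
post top 268 [-11.61996983  16.91346184]
plate top: mid -0.7268573709235067 [-4.69298985  3.23927511] y end 43.81175297852369 z 214.07954018260904
((-0.6663675308227539, 27.916282653808594), (35.822933197021484, 18.812061309814453), 89.97793579101562)
base x centre 0.07200245558851748 width 138.07573353697683 slope [0.00678577 0.18221555]
base y [-83.1998259  84.1001731]
post 1 61 47.82609770815379
post -1 94 -47.92055618466428
post top 430 [-11.83463853  16.98280731]
```

```bash
python3 -m inch '[{"dx":1.2,"dy":0.6,"dz":0,"rx":0,"ry":0,"rz":0,"hand":1},{"dx":0,"dy":0,"dz":30,"rx":0,"ry":0,"rz":0,"hand":1},{"dx":0,"dy":0,"dz":30,"rx":0,"ry":0,"rz":0,"hand":1},{"dx":0,"dy":0,"dz":6,"rx":0,"ry":0,"rz":0,"hand":1},{"dx":0,"dy":0,"dz":0,"rx":0,"ry":0,"rz":0,"hand":1},{"dx":0,"dy":0,"dz":0,"rx":0,"ry":0,"rz":0,"hand":1},{"dx":0,"dy":0,"dz":0,"rx":0,"ry":0,"rz":0,"hand":1}]' 100
python3 look.py c7 wrist; sed 's/z<226)&(z>195/z<160)\&(z>130/' rel.py > rel2.py; python3 rel2.py c7; python3 -c "
from h import *
s=bot.observe(); print(s['position'],s['force'],s['moment'],s['tool_rot'])
p=np.load('c7_p.npy'); save('c7z',cv2.resize(cv2.convertScaleAbs(p[40:330,160:360],alpha=1.4),None,fx=2,fy=2,interpolation=cv2.INTER_CUBIC))"
```

```text
clock: 9.05
position: [0.5902, 0.2444, 0.127]
tool_rot: [3.14, -0.001, 1.756]
force: [-0.0, -0.1, -2.2]
grip_width: 0.0059
9.1
base x centre -0.0017340093325870498 width 138.4446089635901 slope [0.00479856 0.60215387]
base y [-82.9002278   84.00312185]
post 1 0 0
post -1 0 0
post top 481 [-11.55201609  16.95872282]
plate top: mid 1.001819564214061 [-7.81884538  9.82248451] y end 45.97729824193547 z 150.32690226116597
((3.5480728149414062, 27.78145408630371), (36.35567092895508, 18.86887550354004), 80.90675354003906)
[0.59009905 0.24448412 0.12679253] [-0.36168185  0.58317842 -1.88947766] [ 0.01947155 -0.01276113 -0.03174798] [ 3.13984454e+00 -5.31179500e-04  1.75560597e+00]
```

View pics/c7z.png

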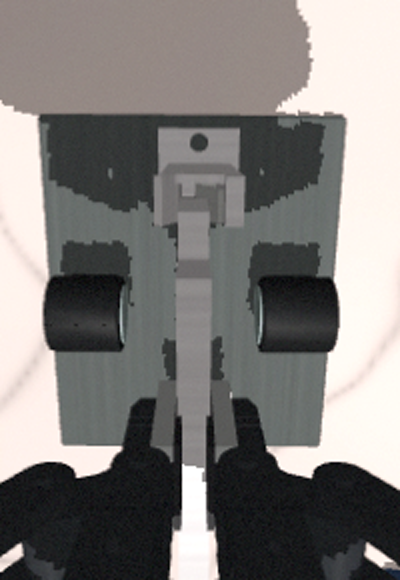

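Run:
```python
from h import *
W=np.load("c7_W.npy")
th=.183; O=np.array([.5901,.2430])
X=np.array([np.cos(th),np.sin(th)]);Y=np.array([-np.sin(th),np.cos(th)])
P=W[...,:2]-O; bx=P@X*1000; by=P@Y*1000; z=W[...,2]*1000
for y0 in range(16,60,3):
    k=(abs(by-y0)<1.5)&(abs(bx)<9)&(z>118)&(z<158)
    if k.sum()>5: print(y0,k.sum(),np.round(np.percentile(bx[k],[3,97]),2),np.round(np.median(z[k]),1))
k=(by>46)&(by<66)&(abs(bx)<9)&(z>118); print("ear end",np.percentile(by[k],[50,99]),np.percentile(z[k],[5,95]))
p=np.load('c7_p.npy'); save('c7y',cv2.resize(cv2.convertScaleAbs(p[95:185,210:310],alpha=1.5),None,fx=6,fy=6,interpolation=cv2.INTER_CUBIC))
for zz in range(86,93,2):
  k=(z>zz-1)&(z<zz+1)&(by>50)&(by<62); print(zz,np.sort(np.round(bx[k],1))[::12])
```

```text
16 94 [-3.04  4.55] 150.4
19 99 [-3.02  4.51] 150.5
22 104 [-3.01  4.5 ] 150.2
25 93 [-3.    4.46] 150.3
28 102 [-2.95  4.43] 150.4
31 105 [-2.96  4.42] 150.4
34 112 [-2.93  4.83] 150.3
37 112 [-2.9   4.77] 150.5
40 118 [-2.89  4.74] 150.5
43 110 [-2.85  4.7 ] 150.4
46 277 [-2.87  4.67] 142.4
49 88 [-2.85  4.76] 130.3
52 95 [-2.84  4.73] 130.4
55 96 [-2.82  4.71] 130.4
58 96 [-2.82  4.68] 129.5
ear end [51.26572322 58.21569432] [125.5832466  145.45691416]
86 [-8.4 -7.7 -7.1 -6.5  6.6 11.2]
88 [-11.6 -11.  -10.3  -9.   -8.4  -7.7   7.2   7.8  11.8  16.9]
90 [-11.6 -10.8 -10.1  -9.5  -8.9   7.8   8.4   9.1   9.7  10.3  11.5  11.8
  12.3  12.8  13.4  13.6  14.2  14.8  14.9  15.5  16.   16.2  16.8]
92 [8.4]
```

View pics/c7y.png

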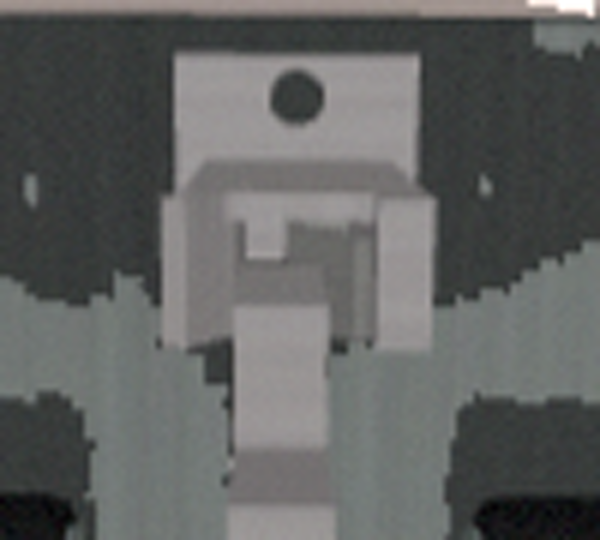

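```bash
python3 -m inch '[{"dx":-1.2,"dy":-1.2,"dz":4,"rx":0,"ry":0,"rz":0,"hand":1},{"dx":0,"dy":0,"dz":0,"rx":0,"ry":0,"rz":0,"hand":1},{"dx":0,"dy":0,"dz":0,"rx":0,"ry":0,"rz":0,"hand":1}]'
python3 look.py c8 wrist
cat > ck.py <<'E'
import sys
from h import *
W=np.load(sys.argv[1]+"_W.npy"); s=bot.observe()
th=.183; O=np.array([.5901,.2430])
X=np.array([np.cos(th),np.sin(th)]);Y=np.array([-np.sin(th),np.cos(th)])
P=W[...,:2]-O; bx=P@X*1000; by=P@Y*1000; z=W[...,2]*1000
zt=s["position"][2]*1000+24
for y0 in (19,31,43):
    k=(abs(by-y0)<2)&(abs(bx)<9)&(abs(z-zt)<4)
    if k.sum()>5: print(y0,np.round(np.percentile(bx[k],[3,97]),2),np.round(np.median(z[k]),1))
k=(by>20)&(by<50)&(abs(bx)<9)&(abs(z-zt)<4); print("plate y end",np.percentile(by[k],99.5))
k=(by>47)&(by<66)&(abs(bx)<9)&(abs(z-zt+20)<6);print("ear end",k.sum(),np.percentile(by[k],[99]) if k.sum() else 0,np.percentile(bx[k],[3,97]) if k.sum() else 0)
d=s["position"][:2]-O; print("tcp",d@X*1000,d@Y*1000,s["position"][2],"F",[s["force"][:2]@X,s["force"][:2]@Y,s["force"][2]],"M",s["moment"],"rot",s["tool_rot"])
E
python3 ck.py c8
```

```text
clock: 9.4
position: [0.5885, 0.2428, 0.1215]
tool_rot: [-3.142, 0.0, 1.756]
force: [0.4, -0.5, -2.3]
grip_width: 0.0061
9.45
19 [-5.    2.52] 145.0
31 [-4.92  2.85] 144.9
43 [-4.84  2.71] 144.8
plate y end 44.96774949883986
ear end 332 [56.91588292] [-4.85700277  2.69135596]
tcp -1.5636208878368532 0.16884249439182347 0.12156533916078283 F [np.float64(-0.14161401216179983), np.float64(-0.9170323704466993), np.float64(-2.232260236284886)] M [-0.00615047  0.01148491  0.01589644] rot [-3.14158775e+00 -1.55795192e-05  1.75567563e+00]
```

```bash
cat > mouth.py <<'E'
import sys
from h import *
for n in sys.argv[1:]:
    W=np.load(n+"_W.npy")
    th=.183; O=np.array([.5901,.2430])
    X=np.array([np.cos(th),np.sin(th)]);Y=np.array([-np.sin(th),np.cos(th)])
    P=W[...,:2]-O; bx=P@X*1000; by=P@Y*1000; z=W[...,2]*1000
    k=(abs(z-89.5)<3)&(by>50)&(by<66); v=bx[k]
    l=v[v<0]; r=v[v>0]
    k=(z>80)&(z<93)&(by>50)&(by<60)
    q=np.stack([bx[k],z[k]],1); 
    fl=q[(q[:,0]<-4)&(q[:,1]<87.5)]; 
    m=(z>3)&(z<13)&(abs(bx)<80)&(abs(by)<95); A=[]
    for y0 in range(-60,80,4):
        kk=m&(abs(by-y0)<2)
        if kk.sum()>40 and np.ptp(bx[kk])>130: A.append((np.percentile(bx[kk],.5)+np.percentile(bx[kk],99.5))/2)
    pl=(by>16)&(by<43)&(abs(bx)<9)&(z>110); e=(by>48)&(by<55)&(abs(bx)<9)&(z>110)
    f=lambda k: np.mean(np.percentile(bx[k],[3,97])) if k.sum()>10 else np.nan
    print(n,"post outer",np.percentile(l,1),np.percentile(r,99),"right inner",np.percentile(r,3),"base ctr",np.median(A) if A else None,"plate",f(pl),"ear",f(e))
    print("  left flare x at z: ",np.polyfit(fl[:,1],fl[:,0],1)@[82,1] if len(fl)>5 else None)
E
python3 mouth.py c2 c6 c7 c8
```

```text
c2 post outer -11.929805758014185 16.993301113196537 right inner 6.48943456538843 base ctr 0.2690463175572404 plate nan ear nan
  left flare x at z:  -5.27401332707791
c6 post outer -11.642802693892524 222.05742328690528 right inner 7.384838710926216 base ctr 0.22740033052598108 plate -0.0005801744768474393 ear -0.6905381838372118
  left flare x at z:  -5.423919572023998
c7 post outer -11.600716200089614 17.21430899094871 right inner 7.165255087657519 base ctr 0.04506771798700271 plate 0.016923402776568786 ear 0.9500253225496722
  left flare x at z:  -5.367906595497637
c8 post outer -11.702433057048193 17.22464098654949 right inner 6.854988071587056 base ctr 0.09943211885888914 plate 0.02669377625618541 ear -1.0801774974549025
  left flare x at z:  -5.419499149626851
```

```bash
python3 -m inch '[{"dx":0,"dy":0.5,"dz":2,"rx":0,"ry":0,"rz":0,"hand":1},{"dx":0,"dy":0,"dz":0,"rx":0,"ry":0,"rz":0,"hand":1},{"dx":0,"dy":0,"dz":0,"rx":0,"ry":0,"rz":0,"hand":1}]'
python3 look.py c9 wrist; python3 ck.py c9;python3 mouth.py c9
```

```text
clock: 9.75
position: [0.589, 0.243, 0.1194]
tool_rot: [-3.141, 0.0, 1.756]
force: [-0.2, -1.2, -0.7]
grip_width: 0.0059
9.8
19 [-4.46  3.07] 142.7
31 [-4.38  3.38] 142.9
43 [-4.3   3.26] 142.7
plate y end 44.98216276392688
ear end 332 [56.91890657] [-4.31485862  3.24280987]
tcp -1.066641878599279 0.16504688075815066 0.1194597313005934 F [np.float64(0.5244104149809053), np.float64(0.20146662595985856), np.float64(-1.9811891844757465)] M [-0.00151926  0.05584015 -0.00203942] rot [-3.14152336e+00  4.96332396e-05  1.75573310e+00]
c9 post outer -11.935958077475009 17.0701099181182 right inner 6.676301897970724 base ctr 0.18475529045324635 plate 0.0013283327467794592 ear -0.5315384424244942
  left flare x at z:  -5.438042123308165
```

```bash
for i in 1; do python3 -m inch '[{"dx":0,"dy":0,"dz":2,"rx":0,"ry":0,"rz":0,"hand":1},{"dx":0,"dy":0,"dz":2,"rx":0,"ry":0,"rz":0,"hand":1},{"dx":0,"dy":0,"dz":0,"rx":0,"ry":0,"rz":0,"hand":1}]'; python3 -m inch '[{"dx":0,"dy":0,"dz":2,"rx":0,"ry":0,"rz":0,"hand":1},{"dx":0,"dy":0,"dz":0,"rx":0,"ry":0,"rz":0,"hand":1}]';python3 -m inch '[{"dx":0,"dy":0,"dz":2,"rx":0,"ry":0,"rz":0,"hand":1},{"dx":0,"dy":0,"dz":0,"rx":0,"ry":0,"rz":0,"hand":1}]'; done
```

```text
clock: 10.1
position: [0.5889, 0.2429, 0.1151]
tool_rot: [-3.141, 0.0, 1.756]
force: [0.1, -0.2, -2.8]
grip_width: 0.006
clock: 10.3
position: [0.5889, 0.2429, 0.1132]
tool_rot: [-3.141, 0.0, 1.756]
force: [0.4, -0.6, -3.0]
grip_width: 0.0058
clock: 10.5
position: [0.5889, 0.243, 0.1113]
tool_rot: [-3.141, 0.0, 1.756]
force: [-0.4, 0.8, -1.5]
grip_width: 0.006
```

```bash
for i in 1; do python3 -m inch '[{"dx":0,"dy":0,"dz":1.5,"rx":0,"ry":0,"rz":0,"hand":1},{"dx":0,"dy":0,"dz":0,"rx":0,"ry":0,"rz":0,"hand":1}]'; python3 -m inch '[{"dx":0,"dy":0,"dz":1.5,"rx":0,"ry":0,"rz":0,"hand":1},{"dx":0,"dy":0,"dz":0,"rx":0,"ry":0,"rz":0,"hand":1}]';python3 -m inch '[{"dx":0,"dy":0,"dz":1.5,"rx":0,"ry":0,"rz":0,"hand":1},{"dx":0,"dy":0,"dz":0,"rx":0,"ry":0,"rz":0,"hand":1}]'; done
```

```text
clock: 10.7
position: [0.5889, 0.243, 0.1098]
tool_rot: [-3.141, 0.0, 1.756]
force: [0.2, -1.0, -2.7]
grip_width: 0.0057
clock: 10.9
position: [0.5889, 0.243, 0.1083]
tool_rot: [-3.141, 0.0, 1.756]
force: [0.2, -0.2, -2.3]
grip_width: 0.0057
clock: 11.1
position: [0.5889, 0.2429, 0.1069]
tool_rot: [-3.141, 0.0, 1.756]
force: [-1.5, -1.1, 0.2]
grip_width: 0.0059
```

```bash
for i in 1; do python3 -m inch '[{"dx":0,"dy":0,"dz":1.5,"rx":0,"ry":0,"rz":0,"hand":1},{"dx":0,"dy":0,"dz":0,"rx":0,"ry":0,"rz":0,"hand":1}]'; python3 -m inch '[{"dx":0,"dy":0,"dz":1.5,"rx":0,"ry":0,"rz":0,"hand":1},{"dx":0,"dy":0,"dz":0,"rx":0,"ry":0,"rz":0,"hand":1}]';python3 -m inch '[{"dx":0,"dy":0,"dz":1.5,"rx":0,"ry":0,"rz":0,"hand":1},{"dx":0,"dy":0,"dz":0,"rx":0,"ry":0,"rz":0,"hand":1}]'; done
```

```text
clock: 11.3
position: [0.5891, 0.243, 0.1057]
tool_rot: [3.141, -0.0, 1.756]
force: [-2.7, -1.6, 3.6]
grip_width: 0.0061
clock: 11.5
position: [0.5892, 0.243, 0.1044]
tool_rot: [3.141, -0.0, 1.755]
force: [-2.4, -0.5, 6.6]
grip_width: 0.0059
clock: 11.7
position: [0.5891, 0.2431, 0.1025]
tool_rot: [3.141, -0.0, 1.756]
force: [-0.4, 0.7, 0.3]
grip_width: 0.0056
```

```bash
for i in 1; do python3 -m inch '[{"dx":0,"dy":0,"dz":1.5,"rx":0,"ry":0,"rz":0,"hand":1},{"dx":0,"dy":0,"dz":1.5,"rx":0,"ry":0,"rz":0,"hand":1}]'; python3 -m inch '[{"dx":0,"dy":0,"dz":1.5,"rx":0,"ry":0,"rz":0,"hand":1},{"dx":0,"dy":0,"dz":1.5,"rx":0,"ry":0,"rz":0,"hand":1}]';python3 -m inch '[{"dx":0,"dy":0,"dz":1.5,"rx":0,"ry":0,"rz":0,"hand":1},{"dx":0,"dy":0,"dz":0,"rx":0,"ry":0,"rz":0,"hand":1}]'; done; python3 look.py d1 wrist; python3 ck.py d1
```

```text
clock: 11.9
position: [0.5891, 0.2431, 0.0997]
tool_rot: [3.141, -0.0, 1.756]
force: [-2.4, -1.5, 6.8]
grip_width: 0.006
clock: 12.1
position: [0.5892, 0.2431, 0.0967]
tool_rot: [3.141, -0.0, 1.756]
force: [-2.5, -0.8, 7.8]
grip_width: 0.006
clock: 12.3
position: [0.5891, 0.2431, 0.095]
tool_rot: [3.141, -0.0, 1.756]
force: [-1.2, -0.7, 1.1]
grip_width: 0.0058
12.35
19 [-3.88  3.66] 118.6
31 [-4.24  3.52] 118.4
43 [-4.18  3.37] 118.4
plate y end 44.99247548580478
ear end 335 [57.02548987] [-4.17666108  3.37343911]
tcp -0.9720528559338105 0.24209391186149798 0.09501361575881756 F [np.float64(-0.9124683412737259), np.float64(0.19692871995153127), np.float64(2.3315756557006204)] M [ 0.261877    0.32731972 -0.31414644] rot [ 3.14141871e+00 -1.41603297e-04  1.75555338e+00]
```

View pics/d1.png

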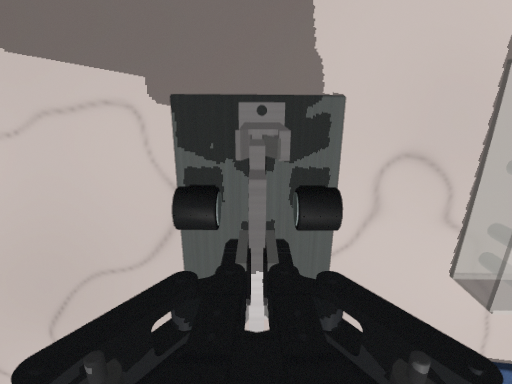

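```bash
python3 -m inch '[{"dx":0,"dy":0,"dz":1.2,"rx":0,"ry":0,"rz":0,"hand":1},{"dx":0,"dy":0,"dz":1.2,"rx":0,"ry":0,"rz":0,"hand":1},{"dx":0,"dy":0,"dz":1.2,"rx":0,"ry":0,"rz":0,"hand":1}]'; python3 -m inch '[{"dx":0,"dy":0,"dz":1.2,"rx":0,"ry":0,"rz":0,"hand":1},{"dx":0,"dy":0,"dz":1.0,"rx":0,"ry":0,"rz":0,"hand":1}]';python3 -m inch '[{"dx":0,"dy":0,"dz":0.5,"rx":0,"ry":0,"rz":0,"hand":1},{"dx":0,"dy":0,"dz":0.5,"rx":0,"ry":0,"rz":0,"hand":1}]'
```

```text
clock: 12.65
position: [0.5891, 0.243, 0.0916]
tool_rot: [3.141, -0.0, 1.756]
force: [-2.8, -0.1, 7.2]
grip_width: 0.0058
clock: 12.85
position: [0.5891, 0.2431, 0.0894]
tool_rot: [3.141, -0.0, 1.756]
force: [-2.4, -0.9, 6.6]
grip_width: 0.0058
clock: 13.05
position: [0.5891, 0.243, 0.0884]
tool_rot: [3.141, -0.0, 1.756]
force: [-2.5, 0.1, 6.8]
grip_width: 0.0063
```

```bash
python3 -m inch '[{"dx":0,"dy":0,"dz":0.5,"rx":0,"ry":0,"rz":0,"hand":1}]' | grep -E "pos|force";python3 -m inch '[{"dx":0,"dy":0,"dz":0.5,"rx":0,"ry":0,"rz":0,"hand":1}]'| grep -E "pos|force"; python3 -m inch '[{"dx":0,"dy":0,"dz":0.3,"rx":0,"ry":0,"rz":0,"hand":1}]'| grep -E "pos|force"
```

```text
position: [0.5891, 0.243, 0.0879]
force: [-2.0, -0.1, 6.4]
position: [0.5892, 0.243, 0.0874]
force: [-2.8, -0.2, 6.5]
position: [0.5891, 0.243, 0.0871]
force: [-2.0, -0.7, 7.4]
```

```bash
python3 -c "
from h import *
print(bot.observe()['position'],bot.observe()['force'])"
```

```text
[0.58910909 0.24304258 0.08710247] [-2.04264517 -0.72118982  7.35848579]
```

```bash
python3 -m inch '[{"dx":0,"dy":0,"dz":0.5,"rx":0,"ry":0,"rz":0,"hand":1}]' | grep -E "pos|force";python3 -m inch '[{"dx":0,"dy":0,"dz":0.5,"rx":0,"ry":0,"rz":0,"hand":1}]'| grep -E "pos|force"
```

```text
position: [0.5891, 0.243, 0.0866]
force: [-2.4, -0.2, 7.4]
position: [0.5892, 0.243, 0.0862]
force: [-1.8, -0.3, 7.2]
```

```bash
python3 -m inch '[{"dx":0,"dy":0,"dz":0.5,"rx":0,"ry":0,"rz":0,"hand":1}]' | grep -E "pos|force";python3 -m inch '[{"dx":0,"dy":0,"dz":0.5,"rx":0,"ry":0,"rz":0,"hand":1}]'| grep -E "pos|force"
```

```text
position: [0.5891, 0.243, 0.0856]
force: [-2.9, -0.0, 6.5]
position: [0.5892, 0.2431, 0.0852]
force: [-2.9, 0.1, 8.0]
```

```bash
python3 -m inch '[{"dx":0,"dy":0,"dz":0.5,"rx":0,"ry":0,"rz":0,"hand":1}]' | grep -E "pos|force";python3 -m inch '[{"dx":0,"dy":0,"dz":0.4,"rx":0,"ry":0,"rz":0,"hand":1}]'| grep -E "pos|force"
```

```text
position: [0.5892, 0.2432, 0.0848]
force: [-3.9, -0.2, 12.5]
position: [0.5892, 0.2431, 0.0846]
force: [-4.4, -1.0, 15.2]
```

```bash
python3 -m inch '[{"dx":0,"dy":0,"dz":0.4,"rx":0,"ry":0,"rz":0,"hand":1}]' | grep -E "clock|pos|force|rot"
```

```text
clock: 14.05
position: [0.5892, 0.2432, 0.0843]
tool_rot: [3.141, -0.0, 1.756]
force: [-4.5, -0.8, 18.1]
```

```bash
python3 -m inch '[{"dx":0,"dy":0,"dz":0.5,"rx":0,"ry":0,"rz":0,"hand":1}]' | grep -E "clock|pos|force|rot"
```

```text
clock: 14.15
position: [0.5893, 0.2432, 0.084]
tool_rot: [3.141, -0.001, 1.756]
force: [-7.3, -1.5, 21.5]
```

```bash
python3 -m inch '[{"dx":0,"dy":0,"dz":0.3,"rx":0,"ry":0,"rz":0,"hand":1}]' | grep -E "clock|pos|force|rot"
```

```text
clock: 14.25
position: [0.5893, 0.2432, 0.0839]
tool_rot: [3.141, -0.001, 1.756]
force: [-7.0, -0.4, 23.8]
```

```bash
python3 -m inch '[{"dx":0,"dy":0,"dz":0,"rx":0,"ry":0,"rz":0,"hand":1}]' | grep -E "clock|pos|force|rot"; python3 -m inch '[{"dx":0,"dy":0,"dz":0,"rx":0,"ry":0,"rz":0,"hand":1}]' | grep -E "clock|pos|force|rot"
```

```text
clock: 14.35
position: [0.5893, 0.2432, 0.0839]
tool_rot: [3.141, -0.001, 1.756]
force: [-7.6, -0.5, 20.5]
clock: 14.45
position: [0.5893, 0.2432, 0.0839]
tool_rot: [3.141, -0.001, 1.756]
force: [-6.2, -1.5, 20.7]
```

```bash
python3 -m inch '[{"dx":0,"dy":0,"dz":-0.15,"rx":0,"ry":0,"rz":0,"hand":1},{"dx":0,"dy":0,"dz":0,"rx":0,"ry":0,"rz":0,"hand":1}]' | grep -E "clock|pos|force|rot"; python3 -m inch '[{"dx":0,"dy":0,"dz":0,"rx":0,"ry":0,"rz":0,"hand":1},{"dx":0,"dy":0,"dz":0,"rx":0,"ry":0,"rz":0,"hand":1},{"dx":0,"dy":0,"dz":0,"rx":0,"ry":0,"rz":0,"hand":1}]' | grep -E "clock|pos|force|rot"
python3 -m inch '[{"dx":0,"dy":0,"dz":0,"rx":0,"ry":0,"rz":0,"hand":1},{"dx":0,"dy":0,"dz":0,"rx":0,"ry":0,"rz":0,"hand":1},{"dx":0,"dy":0,"dz":0,"rx":0,"ry":0,"rz":0,"hand":1}]' | grep -E "clock|pos|force|rot"
```

```text
clock: 14.65
position: [0.5893, 0.2433, 0.0839]
tool_rot: [3.141, -0.001, 1.756]
force: [-7.5, 0.2, 18.6]
clock: 14.95
position: [0.5893, 0.2432, 0.0839]
tool_rot: [3.141, -0.001, 1.756]
force: [-5.6, -0.4, 19.3]
clock: 15.25
position: [0.5893, 0.2432, 0.0839]
tool_rot: [3.141, -0.001, 1.756]
force: [-5.6, -0.6, 18.5]
```

```bash
python3 -m inch '[{"dx":0,"dy":0,"dz":-0.4,"rx":0,"ry":0,"rz":0,"hand":1},{"dx":0,"dy":0,"dz":0,"rx":0,"ry":0,"rz":0,"hand":1}]' | grep -E "clock|pos|force|rot"; python3 -m inch '[{"dx":0,"dy":0,"dz":-0.4,"rx":0,"ry":0,"rz":0,"hand":1},{"dx":0,"dy":0,"dz":0,"rx":0,"ry":0,"rz":0,"hand":1}]' | grep -E "clock|pos|force|rot"
python3 -m inch '[{"dx":0,"dy":0,"dz":-0.4,"rx":0,"ry":0,"rz":0,"hand":1},{"dx":0,"dy":0,"dz":0,"rx":0,"ry":0,"rz":0,"hand":1}]' | grep -E "clock|pos|force|rot"
```

```text
clock: 15.45
position: [0.5892, 0.2432, 0.084]
tool_rot: [3.141, -0.0, 1.756]
force: [-4.5, -0.6, 13.6]
clock: 15.65
position: [0.5891, 0.2432, 0.0841]
tool_rot: [3.141, -0.0, 1.756]
force: [-2.7, 0.6, 9.4]
clock: 15.85
position: [0.5891, 0.2433, 0.0843]
tool_rot: [3.141, -0.0, 1.756]
force: [-2.1, 1.2, 6.8]
```

```bash
python3 -m inch '[{"dx":0,"dy":0,"dz":-0.4,"rx":0,"ry":0,"rz":0,"hand":1},{"dx":0,"dy":0,"dz":0,"rx":0,"ry":0,"rz":0,"hand":1}]' | grep -E "clock|pos|force|rot"; python3 -m inch '[{"dx":0,"dy":0,"dz":0,"rx":0,"ry":0,"rz":0,"hand":0.0},{"dx":0,"dy":0,"dz":0,"rx":0,"ry":0,"rz":0,"hand":0.0},{"dx":0,"dy":0,"dz":0,"rx":0,"ry":0,"rz":0,"hand":0.0},{"dx":0,"dy":0,"dz":0,"rx":0,"ry":0,"rz":0,"hand":0.0},{"dx":0,"dy":0,"dz":0,"rx":0,"ry":0,"rz":0,"hand":0.0},{"dx":0,"dy":0,"dz":0,"rx":0,"ry":0,"rz":0,"hand":0.0}]'; python3 look.py d2 wrist; sed -i 's/s\["position"\]\[2\]\*1000+24/107.5/' ck.py; python3 ck.py d2
```

```text
clock: 16.05
position: [0.589, 0.2432, 0.0844]
tool_rot: [3.141, -0.0, 1.756]
force: [-1.6, 1.4, 1.2]
clock: 16.65
position: [0.589, 0.243, 0.0845]
tool_rot: [-3.142, 0.0, 1.756]
force: [-0.6, -0.7, 0.3]
grip_width: 0.0426
16.7
19 [-3.96  3.58] 107.9
31 [-3.9   3.42] 108.0
43 [-3.83  3.61] 108.1
plate y end 45.18412163669676
ear end 857 [63.8779778] [-8.65450804  8.67792645]
tcp -1.069019352736689 0.12357314464289193 0.08454741809096483 F [np.float64(0.06308274570044188), np.float64(-0.18328631371231685), np.float64(-0.3088308566270082)] M [ 0.0354864  -0.03148701  0.02816634] rot [-3.14157301e+00  5.36250408e-05  1.75565330e+00]
```

View pics/d2.png

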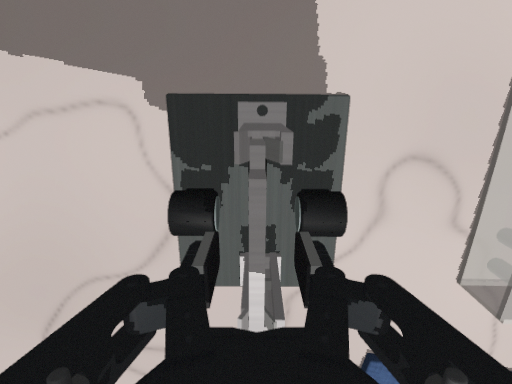

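```bash
python3 -m inch '[{"dx":0,"dy":0,"dz":-8,"rx":0,"ry":0,"rz":0,"hand":0},{"dx":0,"dy":0,"dz":-20,"rx":0,"ry":0,"rz":0,"hand":0},{"dx":0,"dy":0,"dz":-30,"rx":0,"ry":0,"rz":0,"hand":0},{"dx":-20,"dy":0,"dz":-30,"rx":0,"ry":0,"rz":0,"hand":0},{"dx":-30,"dy":0,"dz":-20,"rx":0,"ry":0,"rz":0,"hand":0},{"dx":-30,"dy":0,"dz":0,"rx":0,"ry":0,"rz":0,"hand":0},{"dx":0,"dy":0,"dz":0,"rx":0,"ry":0,"rz":0,"hand":0},{"dx":0,"dy":0,"dz":0,"rx":0,"ry":0,"rz":0,"hand":0},{"dx":0,"dy":0,"dz":0,"rx":0,"ry":0,"rz":0,"hand":0}]'; python3 look.py d3 wrist; python3 look.py d4 scene
python3 - <<'E'
from h import *
W=np.load("d3_W.npy")
th=.183; O=np.array([.5901,.2430])
X=np.array([np.cos(th),np.sin(th)]);Y=np.array([-np.sin(th),np.cos(th)])
P=W[...,:2]-O; bx=P@X*1000; by=P@Y*1000; z=W[...,2]*1000
k=(abs(bx)<8)&(abs(by)<48)&(z>100)&(z<118)
print(k.sum(),np.percentile(by[k],[.5,99.5]),np.percentile(bx[k],[2,98]),np.median(z[k]),np.polyfit(by[k],z[k],1),np.polyfit(by[k],bx[k],1))
for s in (1,-1):
    e=(abs(bx)<6)&(by*s>48)&(by*s<58)&(z>50)&(z<95); print("ear",s,e.sum(),np.percentile(bx[e],[3,97]),np.median(z[e]))
p=np.load("d4_p.npy"); save("d4z",cv2.resize(p[150:260,150:470],None,fx=2.5,fy=2.5,interpolation=cv2.INTER_CUBIC))
E
```

```text
clock: 17.6
position: [0.6034, 0.1653, 0.1926]
tool_rot: [-3.141, -0.0, 1.757]
force: [-0.2, 1.1, -0.5]
grip_width: 0.0427
17.65
17.7
1246 [-44.40862943  44.21370129] [-4.09582132  3.45093598] 108.11228212081872 [3.89743009e-03 1.08139569e+02] [ 0.00203448 -0.41965635]
ear 1 179 [-5.31274445  5.39636873] 87.72163701830526
ear -1 123 [-5.46498264  5.66857637] 87.52628113236963
```

View pics/d3.png

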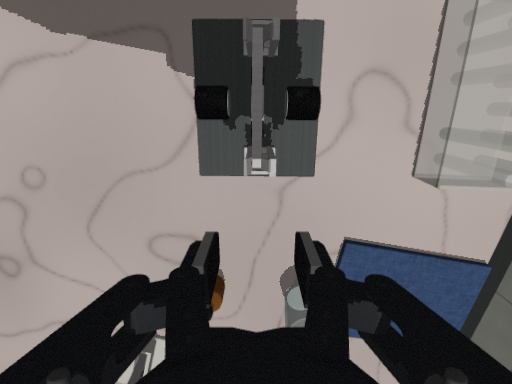

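View pics/d4z.png

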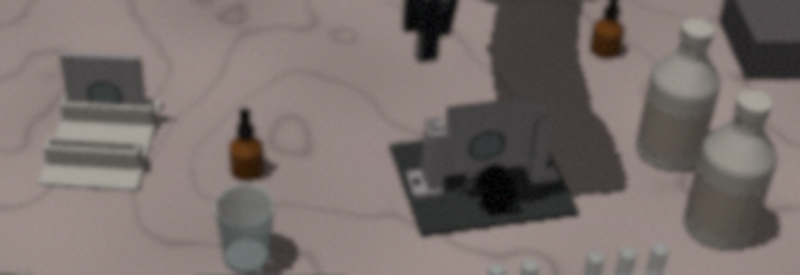

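Run:
```python
from h import *
W=np.load("d3_W.npy")
th=.183; O=np.array([.5901,.2430])
X=np.array([np.cos(th),np.sin(th)]);Y=np.array([-np.sin(th),np.cos(th)])
P=W[...,:2]-O; bx=P@X*1000; by=P@Y*1000; z=W[...,2]*1000
k=(abs(bx)<65)&(abs(bx)>18)&(abs(by)<80)&(z>4)&(z<12); print("base",np.polyfit(by[k],z[k],1))
for s in (1,-1):
    k=(bx>9)&(bx<16)&(by*s>49)&(by*s<63)&(z>85)&(z<94); print("post",s,k.sum(),np.median(z[k]))
```

```text
base [2.47537539e-03 7.85108828e+00]
post 1 163 90.07195804803034
post -1 114 89.81447014110988
```

```bash
python3 -c "
from workcell import bot
print(bot.job_done(), bot.observe()['clock'])"
```

```text
the job is handed in; nothing more can be done
the job is handed in; nothing more can be done
```

The eared plate is out of the rack and seated in the bracket, and I handed the job in at about 17.7 s on the robot's clock.

**Seating and pressing**
- The ears went down into both clip slots with a steady sliding reading of about 7 N. I felt the rest with the plate's lower edge roughly 18.6 mm above the bracket's origin.
- I pressed about 1.2 mm past contact and held for about 0.8 s with the tool force at 18.5 to 19.3 N.
- The tool force peaked briefly at 23.8 N, which still includes clip friction.
- The load on the rest itself can only be estimated. The force readings give about 17 N and the depth pressed gives about 19 N. Both are inside the 15 to 20 N asked for and below the 25 N limit, but they differ by about 2 N.
- I then eased the tool force to nearly zero, opened the fingers and moved clear.

**Last checks**
- Wrist picture: the plate's middle is about 0.4 mm on the bracket's -x side (−0.5 mm wanted).
- Both ears are in their slots. The plate's tilt against the base is about 0.001, which is within measuring noise.
- Scene picture: the plain plate is still in the rack, and the dropper bottles, beaker and reagent bottles look undisturbed. The spatula was outside the part of the picture I checked.
- The robot was touching nothing at hand-in, and no check failed.

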